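# Put the large reagent bottles back in their row

### The arm

A 6-joint arm with a two-finger parallel gripper is mounted at the origin on the work surface. World frame = base frame: x ahead of the robot, y to its left, z up, the work surface at z = 0. Lengths are in m, angles in rad, forces in N, time in s.
With the tool pointing down it reaches from about 0.275 to 1 m from the base axis. Payload 8.4 kg.
Tool frame: the origin (TCP) lies at the centre of the arm's flange, where the gripper is bolted on; the fingertips stand 173 mm ahead of it and the grasp point (between the pads) lies 155 mm ahead of it; z points along the fingers, y is the line along which they close (so a half turn about z gives the same grasp; the last joint's range is limited). The gripper opens to 85 mm and grips with 20 to 120 N. Pads are 22 mm wide; open, the fingers measure 114 mm over their backs; the gripper's body (76 mm by 85 mm) begins 54 mm behind the grasp point. The pads swing forward as they close: fully open they stand 13 mm farther back than shut.
Start: joints at [-1.352, 0.353, 1.633, -0, 1.155, -0.002], TCP at [0.137, -0.61, 0.405] pointing down, gripper open.
Joint ranges: [-2.63, 2.63], [-0.92, 2.1], [0.06, 2.66], [-1.3, 4.44], [0, 2.69], [-3.02, 3.02]. Speed limits (rad/s): [2.22, 2.22, 2.79, 3.14, 3.14, 3.14].

### API

Orientations are given as [roll, pitch, yaw] about the fixed x, y, z axes, in that order (R = Rz(yaw) Ry(pitch) Rx(roll)).
In Python, from cell import bot gives the robot as it stands.
- The arm moves only by the tool apply_moves, never from a script. Its argument "commands" is one flat list of numbers, 7 for each row, row after row: the finger opening in cm, from 0 to 8.54, then the shift along the tool's x, y, z in cm, then the turn, a rotation vector about the tool's x, y, z in rad. A call has 1 to 20 rows; each row shifts and turns the commanded pose from where the row before left it, along the tool's axes as they then stand; what a row does not reach is not made up. A row lasts 1/8 s, in which the tool goes at most 62.5 mm and 10.7 degrees, less where a joint would pass 70% of its speed; a pose out of reach is approached as far as the arm can. A call with a gripper value outside its range is refused whole. The fingers move at their own pace and stop on an object; "newtons" is the grip in N (left out, the last holds). Time passes only in rows, so rows that do not move let the fingers close. It gives the time, the measured TCP pose, the force, the opening and the grip force at its end, in the units of the state.
- bot.get_obs(): the state, without advancing time (a new reading comes with each control period).
- bot.snapshot(name): name is "scene" or "top" or "wrist"; returns a dict with "color" (384x512x3 uint8, red, green, blue), "z_map" (384x512 float32, m along the optical axis (not along the pixel's ray), 0 where there is no reading), "fx", "fy", "cx", "cy" (pixels), "extrinsics" (4x4, takes a point from world to camera coordinates). Camera axes: x right, y up, looking along -z (the intrinsics and any distortion apply to the point x, -y, -z); pixel columns grow to the right and rows downward; lengths in m; the calibration is good to about 2 mm. A picture is of the moment at which its call begins.
- bot.job_done(): hands the job in; it is judged then, once.
The state is a dict: "time_s": time; "joint_positions": joint angles; "qd": joint speeds; "joint_torque": joint torques, N m; "ee_pos": TCP position; "tcp_rot": TCP orientation; "wrist_force": force on the tool from outside, world axes, zero at the start; "torque": the same for the moment, N m; "finger_gap": finger opening in m; "grip_force": force on a finger pad.
Only numpy, scipy, OpenCV 4.12 (cv2) and the standard library are available. Lean on these libraries where they do the work, as an engineer would, in place of code of your own. Each camera call takes 0.05 s, during which the arm holds its last target. There are 200 camera calls.

### The job

The low white shelf is for the large square bottles only: take off the small one that was put there by mistake and stand it upright on the blue mat, and stand the two loose large bottles upright on the shelf between the two large ones already there, so that all four make one straight row along the middle of the board, squared up with the shelf. Set each bottle down rather than dropping it, keep every bottle upright, and leave the two end bottles in their places and the other small bottles, the beaker and the dishes where they are.

Things in the scene. Friction and masses are not known exactly. Their poses are not given: they have to be found in the camera images.
- shelf_mid (a point): middle of the white board of the low bench-top shelf, on its upper face, 60 mm above the bench. x runs front to back away from the robot, y along the board, z up. Board 100 mm deep (x) and 300 mm long (y), open at front and back; a grey panel 8 mm thick closes each end and rises 25 mm above the board
- stay_left: large bottle already at the shelf's left (+y) end, it stays there: square amber bottle, 58 x 58 mm, straight flat sides from its underside up to 98 mm, sloping shoulder above, round white cap 40 mm across, 125 mm tall over all, paper label on two of its sides, about 0.35 kg; origin at the centre of its underside, x and y square to its flat sides, z up to the cap
- stay_right: large bottle already at the shelf's right (-y) end, it stays there; same size and frame as stay_left. The clear space between these two is about 142 mm
- large_a: loose large bottle on the bench: square amber bottle, 58 x 58 mm, straight flat sides from its underside up to 98 mm, sloping shoulder above, round white cap 40 mm across, 125 mm tall over all, paper label on two of its sides, about 0.35 kg; origin at the centre of its underside, x and y square to its flat sides, z up to the cap
- large_b: second loose large bottle on the bench, identical to large_a
- stray: the small bottle that stands on the shelf between the two large ones: small look-alike square amber bottle, 46 x 46 mm, straight flat sides up to 90 mm, the same round white cap 40 mm across, 115 mm tall, about 0.2 kg; origin at the centre of its underside, x and y square to its flat sides, z up
- small_c: small bottle on the bench, left alone: small look-alike square amber bottle, 46 x 46 mm, straight flat sides up to 90 mm, the same round white cap 40 mm across, 115 mm tall, about 0.2 kg; origin at the centre of its underside, x and y square to its flat sides, z up
- small_d: second small bottle on the bench, left alone, identical to small_c
- mat_top (a point): centre of the upper face of the blue rectangular mat lying flat on the bench, 150 mm (x) by 160 mm (y), 3 mm thick; fixed
- beaker: empty clear beaker on the bench, rim 70 mm across, 95 mm tall, left alone; origin at the centre of its underside, z up
- dishes: stack of four culture dishes, 88 mm across, 63 mm tall, one rigid piece, left alone; origin at the centre of its underside, z up
- hotplate: grey hotplate with a white top, 130 mm (x) by 150 mm (y), 78 mm tall, fixed to the bench, its two knobs towards the robot; origin at the centre of its underside
There are look-alikes about, which are no part of the job. What is shaped like the stray but red is not meant.

How it is judged:
By the outcome, as a careful person would: the job done as asked, in the order asked, and still so for the second after the job is handed in, with the robot touching nothing.
It also fails if it takes over 67 s, if anything falls off the work surface, if the arm or the gripper's body presses on something with over 40 N, if the wrist force passes 120 N, or if a joint passes its speed limit or range.

## Working session

There is one attempt and no reset: what is moved stays moved. The work goes in short steps, Python scripts to look and compute and a tool call to move; the robot and the scene stay as the last step left them, time stands still between calls to the robot, and variables do not carry over. Pictures are saved under pics/ and viewed, at most 10 in all, crops included, and the job is handed in when it is done.

Besides the shell and the picture viewer there is one more tool, called after "Call:" in YAML: its name, and indented under it one key for each argument. apply_moves: Moves the arm, as the interface text tells. Its arguments: {"type":"object","properties":{"commands":{"type":"array","items":{"type":"number"}},"newtons":{"type":"number"}},"required":["commands"]}

```bash
ls; mkdir -p pics
cat > h.py <<'E'
import numpy as np, cv2
from cell import bot
def snap(n):
    s=bot.snapshot(n); np.savez(f'{n}.npz',**s); return s
def world(s):
    z=s['z_map']; v,u=np.mgrid[:z.shape[0],:z.shape[1]]
    c=np.stack([(u-s['cx'])/s['fx']*z,-(v-s['cy'])/s['fy']*z,-z,np.ones_like(z)],-1)
    w=c@np.linalg.inv(s['extrinsics']).T
    w=w[...,:3]; w[z==0]=np.nan; return w
def save(s,name,crop=None,k=1):
    im=s['color'][...,::-1]
    if crop: a,b,c,d=crop; im=im[b:d,a:c]
    cv2.imwrite(f'pics/{name}.png',cv2.resize(im,None,fx=k,fy=k,interpolation=cv2.INTER_CUBIC))
E
python3 - <<'E'
from h import *
o=bot.get_obs(); print(o)
for n in('scene','top'):
    s=snap(n); save(s,n+'0',k=1.5); print(n,s.keys(),s['fx'],s['cx'],s['cy'],(s['z_map']==0).mean()); print(np.linalg.inv(s['extrinsics']).round(3))
E
```

```text
pics
{'time_s': 0.0, 'joint_positions': array([-1.35239867e+00,  3.53686113e-01,  1.63417475e+00, -2.24772518e-05,
        1.15519765e+00, -2.39158040e-03]), 'qd': array([ 6.01284010e-06, -4.91456405e-04, -5.63288610e-04,  9.40300985e-04,
       -1.44378029e-05, -8.38111518e-04]), 'joint_torque': array([-1.60541992e-05, -6.05258346e+01, -3.42075992e+01, -1.61064804e-04,
        9.36907047e-03,  3.87232220e-07]), 'ee_pos': array([ 0.1368229 , -0.60958572,  0.40392041]), 'tcp_rot': array([-3.14012675e+00,  1.70447733e-05,  2.20798340e-01]), 'wrist_force': array([0.69140748, 0.61224446, 0.30838184]), 'torque': array([0.00192237, 0.02411285, 0.01165111]), 'grip_force': 0.0, 'finger_gap': 0.08546440188040316}
scene dict_keys(['color', 'z_map', 'fx', 'fy', 'cx', 'cy', 'extrinsics']) 355.59573345539377 253.13160362330484 194.66460934916705 0.004277547200520833
[[ 0.212 -0.602  0.769  1.205]
 [ 0.977  0.146 -0.155 -0.135]
 [-0.02   0.785  0.62   0.582]
 [ 0.     0.     0.     1.   ]]
top dict_keys(['color', 'z_map', 'fx', 'fy', 'cx', 'cy', 'extrinsics']) 382.259449001232 259.5543126284968 193.93591791181646 0.003946940104166667
[[-0.002  0.987 -0.163  0.393]
 [-1.    -0.005 -0.016 -0.002]
 [-0.016  0.162  0.987  1.162]
 [ 0.     0.     0.     1.   ]]
```

View pics/top0.png

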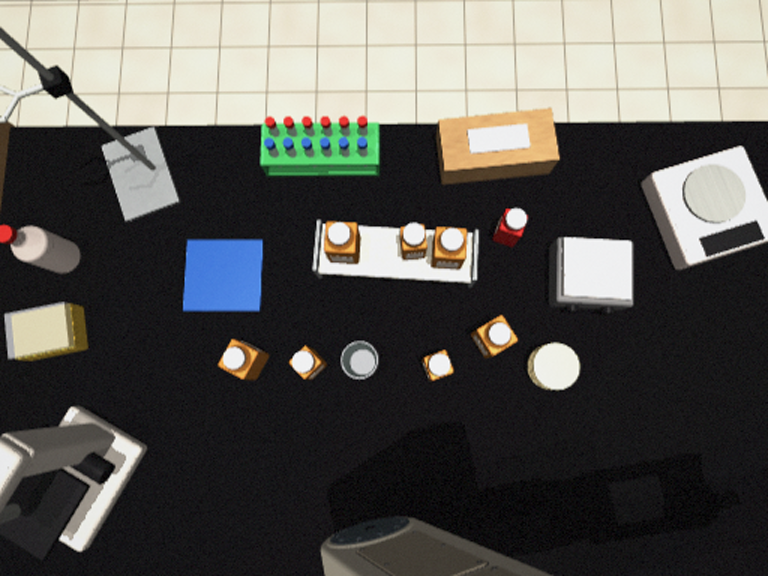

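View pics/scene0.png

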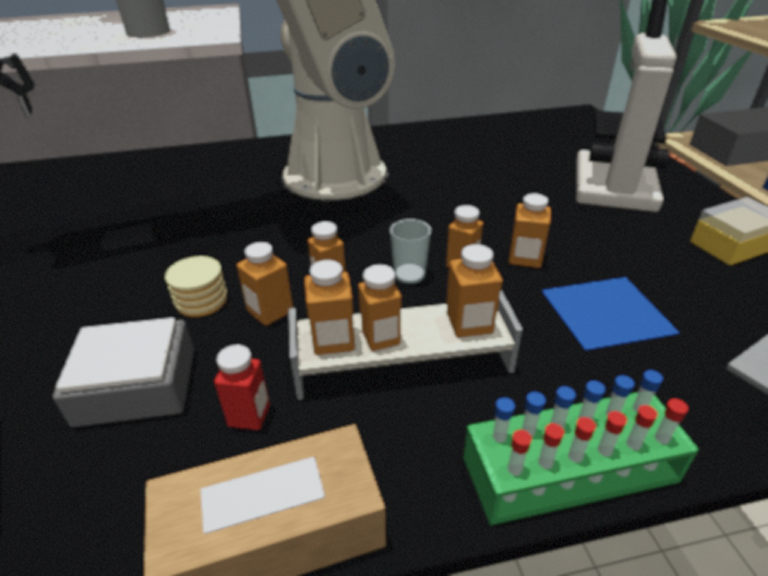

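The top view (768-px scale) shows the shelf bottles at (340,240), (413,240) and (450,245), the stray being the middle one. On the bench are amber bottles at (240,358), (305,362), (438,363) and (495,335). The mat is at (223,275), the beaker at (360,360), the dishes at (553,366) and the red look-alike at (512,225).

```bash
cat > m.py <<'E'
from h import *
def clusters(names=('top','scene'),load=True):
    P=[];C=[]
    for n in names:
        s=dict(np.load(n+'.npz')) if load else snap(n)
        w=world(s); hsv=cv2.cvtColor(s['color'],cv2.COLOR_RGB2HSV)
        ok=np.isfinite(w).all(-1)&(w[...,2]>.006)&(w[...,0]>.3)&(w[...,0]<.75)&(abs(w[...,1])<.5)
        am=ok&(hsv[...,0]>=7)&(hsv[...,0]<=20)&(hsv[...,1]>150)&(hsv[...,2]>60)
        wh=ok&(hsv[...,1]<60)&(hsv[...,2]>120)
        yield n,s,w,am,wh
if __name__=='__main__':
    for n,s,w,am,wh in clusters():
        k,l,st,c=cv2.connectedComponentsWithStats(am.astype(np.uint8))
        for i in range(1,k):
            if st[i,4]<60: continue
            p=w[l==i]; r=cv2.minAreaRect(p[:,:2].astype(np.float32)*1000)
            # cap: white pixels near
            m=np.median(p[:,:2],0); q=wh&(np.hypot(w[...,0]-m[0],w[...,1]-m[1])<.05)
            zt=np.percentile(w[q][:,2],95) if q.any() else 0
            cap=w[q&(w[...,2]>zt-.008)]
            print(n,c[i].round(),st[i,4],'z',np.percentile(p[:,2],[2,98]).round(3),'rect',np.round(r[0]),np.round(r[1]),round(r[2],1),'capz',zt.round(3),'capc',((cap.max(0)+cap.min(0))/2)[:2].round(3),np.ptp(cap,0)[:2].round(3))
        hsv=cv2.cvtColor(s['color'],cv2.COLOR_RGB2HSV)
        b=(hsv[...,0]>100)&(hsv[...,0]<125)&(hsv[...,1]>150)&np.isfinite(w[...,2])&(w[...,2]<.02)&(w[...,0]>.2)
        k,l,st,c=cv2.connectedComponentsWithStats(b.astype(np.uint8)); i=1+st[1:,4].argmax()
        p=w[l==i]; print(n,'mat',cv2.minAreaRect(p[:,:2].astype(np.float32)*1000),np.median(p[:,2]))
        t=wh&(abs(w[...,2]-.06)<.006)&(w[...,0]>.4); k,l,st,c=cv2.connectedComponentsWithStats(t.astype(np.uint8)); i=1+st[1:,4].argmax()
        p=w[l==i];print(n,'board',c[i],cv2.minAreaRect(p[:,:2].astype(np.float32)*1000),np.median(p[:,2]))
E
python3 m.py
```

```text
top [229. 162.] 328 z [0.085 0.165] rect [659. 102.] [57. 59.] 87.6 capz 0.187 capc [0.659 0.103] [0.038 0.035]
top [274. 164.] 118 z [0.104 0.154] rect [660. -29.] [44. 45.] 6.9 capz 0.176 capc [ 0.661 -0.029] [0.039 0.035]
top [298. 165.] 302 z [0.092 0.166] rect [647. -95.] [57. 58.] 84.0 capz 0.186 capc [ 0.647 -0.096] [0.038 0.037]
top [328. 224.] 238 z [0.041 0.108] rect [ 487. -184.] [57. 59.] 30.5 capz 0.128 capc [ 0.487 -0.183] [0.036 0.036]
top [165. 241.] 365 z [0.011 0.107] rect [444. 297.] [58. 58.] 62.1 capz 0.128 capc [0.444 0.297] [0.038 0.037]
top [208. 241.] 101 z [0.034 0.095] rect [438. 173.] [45. 44.] 44.4 capz 0.118 capc [0.437 0.173] [0.036 0.036]
top mat ((621.4114990234375, 361.72381591796875), (153.72195434570312, 162.80877685546875), 0.033376600593328476) 0.002583463049460777
top board [262.25107759 171.69127155] ((653.0639038085938, 3.3535003662109375), (300.38153076171875, 101.09910583496094), 85.9578628540039) 0.05992152131777306
scene [354. 153.] 539 z [0.008 0.108] rect [448. 298.] [58. 58.] 65.0 capz 0.126 capc [0.446 0.299] [0.043 0.037]
scene [312. 
[... 161 characters left out ...]
46. 47.] 17.7 capz 0.117 capc [ 0.435 -0.073] [0.04  0.037]
scene [178. 191.] 986 z [0.009 0.108] rect [ 490. -182.] [60. 58.] 30.3 capz 0.127 capc [ 0.49  -0.182] [0.039 0.038]
scene [220. 204.] 881 z [0.068 0.168] rect [564. -86.] [ 58. 235.] 85.3 capz 0.186 capc [ 0.651 -0.093] [0.039 0.039]
scene [252. 206.] 656 z [0.069 0.16 ] rect [666. -27.] [46. 45.] 5.8 capz 0.176 capc [ 0.664 -0.045] [0.039 0.075]
scene mat ((620.0411376953125, 365.1895446777344), (169.8997344970703, 162.1126251220703), 89.72251892089844) 0.0037498023657420165
scene board [268.63814275 226.88488104] ((654.582763671875, 6.966339111328125), (301.0751953125, 103.81806182861328), 86.10955810546875) 0.060706672508503534
```

Candidates in the top view (512-px scale):
- **Large on the shelf:** (229,162) and (298,165), cap z 0.187. Both stay.
- **Stray:** (274,164), 45 mm wide, cap z 0.176, on the shelf and amber.
- **Loose large:** (165,241) and (328,224), 58 mm wide, cap z 0.128.
- **Small on the bench:** (208,241) and the one at about (292,242), cap z 0.118. Both are left alone.
- **Red bottle:** (341,150), not meant.

I'll confirm these in one crop.

```bash
cat > go.py <<'E'
# usage: go.py x y z yawdeg : tool shift (cm) and turn (rad) from measured pose to target TCP pose, turn first
import sys,numpy as np
from scipy.spatial.transform import Rotation as R
from cell import bot
o=bot.get_obs(); p=o['ee_pos']; r=R.from_euler('xyz',o['tcp_rot'])
print('t',round(o['time_s'],2),'p',p.round(4),'rpy deg',np.degrees(o['tcp_rot']).round(2),'gap',round(o['finger_gap'],4),'F',o['wrist_force'].round(1))
if len(sys.argv)>4:
    x,y,z,w=map(float,sys.argv[1:]); T=R.from_euler('xyz',[np.pi,0,np.radians(w)])
    print('turn',(r.inv()*T).as_rotvec().round(4),'shift cm',(100*T.inv().apply(np.array([x,y,z])-p)).round(2))
E
python3 -c "
from h import *
s=dict(np.load('top.npz')); save(s,'crop1',(140,130,360,260),3.6)"; python3 go.py .663 -.028 .405 96.4
```

```text
t 0.1 p [ 0.1368 -0.6096  0.4041] rpy deg [-179.93   -0.     12.65] gap 0.0854 F [-0.  -0.2 -0.3]
turn [-1.0000e-03 -9.0000e-04 -1.4617e+00] shift cm [51.94 58.77 -0.09]
```

View pics/crop1.png

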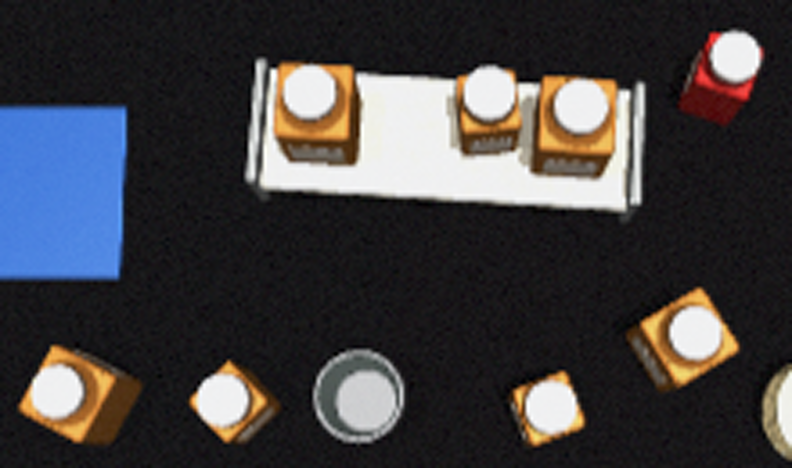

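The crop confirms it. The stray is the narrower bottle at (490,105), the loose large ones are at (75,395) and (685,340), and the small ones at (230,400) and (548,408) stay.

Call:
apply_moves:
  commands: [8.5,0,0,0,0,0,-0.18,8.5,0,0,0,0,0,-0.18,8.5,0,0,0,0,0,-0.18,8.5,0,0,0,0,0,-0.18,8.5,0,0,0,0,0,-0.18,8.5,0,0,0,0,0,-0.18,8.5,0,0,0,0,0,-0.18,8.5,0,0,0,0,0,-0.18,8.5,3.5,4,0,0,0,-0.02,8.5,3.5,4,0,0,0,0,8.5,3.5,4,0,0,0,0,8.5,3.5,4,0,0,0,0,8.5,3.5,4,0,0,0,0,8.5,3.5,4,0,0,0,0,8.5,3.5,4,0,0,0,0,8.5,3.5,4,0,0,0,0,8.5,3.5,4,0,0,0,0,8.5,3.5,4,0,0,0,0,8.5,3.5,4,0,0,0,0,8.5,3.5,4,0,0,0,0]

```text
time_s: 2.6
ee_pos: [0.5696, -0.1389, 0.4044]
tcp_rot: [-3.141, -0.0, 1.681]
wrist_force: [-0.2, -0.7, -0.5]
finger_gap: 0.0851
grip_force: 0.0
```

Call:
apply_moves:
  commands: [8.5,3.5,4,0,0,0,0,8.5,3.5,4,0,0,0,0,8.5,2.5,2.5,0,0,0,0,8.5,0,0,0,0,0,0,8.5,0,0,0,0,0,0]

```text
time_s: 3.22
ee_pos: [0.6621, -0.0347, 0.4041]
tcp_rot: [-3.14, 0.0, 1.681]
wrist_force: [-0.4, 0.5, -0.5]
finger_gap: 0.085
grip_force: 0.0
```

```bash
python3 go.py .663 -.028 .292 96.4; python3 -c "
from h import *
s=snap('wrist'); save(s,'w1',k=1.2); print(np.linalg.inv(s['extrinsics']).round(3))"
```

```text
t 3.23 p [ 0.6621 -0.0347  0.4041] rpy deg [-1.7992e+02  1.0000e-02  9.6320e+01] gap 0.085 F [-0.4  0.5 -0.5]
turn [-0.0014  0.0001 -0.0014] shift cm [ 0.66  0.16 11.21]
[[ 0.994 -0.107 -0.029  0.653]
 [ 0.111  0.955  0.276  0.035]
 [-0.002 -0.277  0.961  0.374]
 [ 0.     0.     0.     1.   ]]
```

View pics/w1.png

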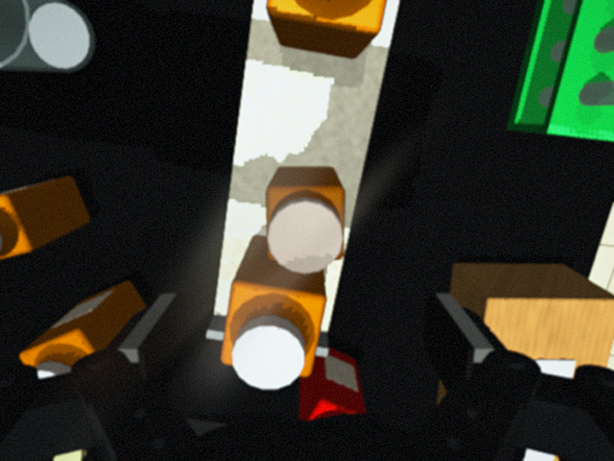

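The wrist view shows the stray's cap at (305,235), the right-hand bottle's cap at (268,357), and the fingers straddling the board.

```bash
cat > caps.py <<'E'
from h import *
def caps(s):
    w=world(s); hsv=cv2.cvtColor(s['color'],cv2.COLOR_RGB2HSV)
    out=[]
    for lo,hi in((.108,.134),(.168,.195)):
        m=(hsv[...,1]<70)&(hsv[...,2]>100)&(w[...,2]>lo)&(w[...,2]<hi)
        k,l,st,c=cv2.connectedComponentsWithStats(m.astype(np.uint8))
        for i in range(1,k):
            if st[i,4]<60: continue
            p=w[l==i]; zt=np.percentile(p[:,2],80); p=p[p[:,2]>zt-.004]
            (cx,cy),r=cv2.minEnclosingCircle((p[:,:2]*1000).astype(np.float32))
            print(c[i].round(),'cap',round(cx,1),round(cy,1),'r',round(r,1),'z',zt.round(4))
if __name__=='__main__':
    import sys
    for n in sys.argv[1:]: print(n); caps(snap(n))
E
python3 caps.py wrist top scene
```

```text
wrist
[ 38. 310.] cap 487.0 -165.0 r 7.0 z 0.1255
[254. 195.] cap 659.1 -27.1 r 19.9 z 0.1757
[223. 294.] cap 646.3 -93.4 r 20.1 z 0.1856
top
[344. 145.] cap 705.1 -224.0 r 19.1 z 0.1162
[ 23. 164.] cap 659.7 693.3 r 30.8 z 0.1295
[334. 221.] cap 487.0 -185.6 r 18.8 z 0.1273
[156. 238.] cap 444.1 297.5 r 19.6 z 0.1265
[201. 240.] cap 438.4 173.4 r 19.8 z 0.1167
[226. 155.] cap 659.3 102.9 r 19.2 z 0.1864
scene
[170.  13.] cap -1224.8 -131.3 r 54.1 z 0.1295
[210.  91.] cap 43.9 -46.2 r 55.3 z 0.128
[420. 103.] cap 307.7 572.0 r 27.8 z 0.1288
[357. 134.] cap 444.9 299.8 r 20.0 z 0.1261
[311. 142.] cap 440.6 176.6 r 21.8 z 0.1163
[216. 153.] cap 434.4 -72.4 r 19.6 z 0.1163
[172. 168.] cap 489.4 -181.2 r 20.1 z 0.1263
[319. 205.] cap 690.0 102.8 r 20.9 z 0.1194
[221. 216.] cap 678.4 -95.0 r 19.8 z 0.1191
[156. 238.] cap 707.3 -220.7 r 20.8 z 0.1163
[79. 21.] cap -1021.3 -537.3 r 558.0 z 0.1864
[209.  73.] cap 40.0 -39.8 r 50.8 z 0.1892
[426.  83.] cap 308.3 571.8 r 28.4 z 0.1893
[318. 171.] cap 661.6 105.4 r 20.6 z 0.186
[217. 181.] cap 649.7 -93.0 r 20.4 z 0.1862
[253. 184.] cap 662.9 -26.5 r 20.3 z 0.1761
```

Call:
apply_moves:
  commands: [8.5,0.7,-0.1,2,0,0,0,8.5,0,0,2.5,0,0,0,8.5,0,0,2.5,0,0,0,8.5,0,0,2,0,0,0,8.5,0,0,1.2,0,0,0,8.5,0,0,1,0,0,0,8.5,0,0,0,0,0,0,4,0,0,0,0,0,0,4,0,0,0,0,0,0,4,0,0,0,0,0,0,4,0,0,0,0,0,0,4,0,0,0,0,0,0,4,0,0,0,0,0,0]
  newtons: 40

```text
time_s: 5.05
ee_pos: [0.661, -0.0276, 0.2934]
tcp_rot: [3.141, 0.0, 1.681]
wrist_force: [-1.6, 0.5, 6.5]
finger_gap: 0.0451
grip_force: 41.5
```

```bash
python3 go.py .621 .363 .44 90
```

```text
t 5.05 p [ 0.661  -0.0276  0.2934] rpy deg [1.7995e+02 1.0000e-02 9.6300e+01] gap 0.0451 F [-1.6  0.5  6.5]
turn [8.0e-04 1.0e-04 1.1e-01] shift cm [ 39.06  -4.   -14.66]
```

Call:
apply_moves:
  commands: [4,0,0,-1,0,0,0,4,0,0,-3,0,0,0,4,0,0,-4,0,0,0,4,0,0,-4,0,0,0.055,4,0,0,-2.7,0,0,0.055,4,3,-0.4,0,0,0,0,4,4.5,-0.5,0,0,0,0,4,4.5,-0.5,0,0,0,0,4,5,-0.5,0,0,0,0,4,5,-0.5,0,0,0,0,4,5,-0.5,0,0,0,0,4,5,-0.4,0,0,0,0,4,4,-0.4,0,0,0,0,4,3,-0.3,0,0,0,0,4,0,0,5,0,0,0,4,0,0,5,0,0,0,4,0,0,5,0,0,0,4,0,0,3,0,0,0,4,0,0,0,0,0,0]

```text
time_s: 7.42
ee_pos: [0.6198, 0.3618, 0.2569]
tcp_rot: [-3.137, 0.003, 1.571]
wrist_force: [0.4, 1.1, -2.2]
finger_gap: 0.0457
grip_force: 41.8
```

```bash
python3 go.py .621 .363 .2365 90
```

```text
t 7.42 p [0.6198 0.3618 0.2569] rpy deg [-1.7972e+02  1.6000e-01  9.0000e+01] gap 0.0457 F [ 0.4  1.1 -2.2]
turn [-0.0049  0.0028  0.    ] shift cm [0.12 0.12 2.04]
```

Call:
apply_moves:
  commands: [4,0,0,1,0,0,0,4,0,0,0.6,0,0,0,4,0,0,0.3,0,0,0,4,0,0,0.1,0,0,0,4,0,0,0,0,0,0,4,0,0,0,0,0,0]

```text
time_s: 8.18
ee_pos: [0.6209, 0.3624, 0.24]
tcp_rot: [3.141, -0.0, 1.571]
wrist_force: [0.3, -0.2, -3.0]
finger_gap: 0.0453
grip_force: 41.9
```

Call:
apply_moves:
  commands: [4,0,0,0.15,0,0,0,4,0,0,0.1,0,0,0,4,0,0,0.1,0,0,0,4,0,0,0,0,0,0]

```text
time_s: 8.68
ee_pos: [0.6208, 0.3624, 0.2365]
tcp_rot: [3.142, -0.0, 1.571]
wrist_force: [-0.9, -0.0, 3.3]
finger_gap: 0.0453
grip_force: 42.3
```

Call:
apply_moves:
  commands: [7.5,0,0,0,0,0,0,7.5,0,0,0,0,0,0,8.5,0,0,0,0,0,0,8.5,0,0,-2,0,0,0,8.5,0,0,-4,0,0,0,8.5,0,0,-3,0,0,0.15,8.5,0,0,-1,0,0,0.15,8.5,0,0,0,0,0,0.16,8.5,0,0,0,0,0,0,8.5,0,0,0,0,0,0]

```text
time_s: 9.93
ee_pos: [0.6208, 0.3624, 0.3367]
tcp_rot: [3.141, -0.0, 1.114]
wrist_force: [-0.3, 0.5, 0.1]
finger_gap: 0.0851
grip_force: 0.0
```

```bash
python3 go.py .4445 .298 .232 63.5
```

```text
t 9.93 p [0.6208 0.3624 0.3367] rpy deg [ 1.7999e+02 -2.0000e-02  6.3840e+01] gap 0.0851 F [-0.3  0.5  0.1]
turn [ 0.0002 -0.0003  0.006 ] shift cm [-13.63 -12.9   10.47]
```

Call:
apply_moves:
  commands: [8.5,-3.6,-3.4,0,0,0,0.006,8.5,-3.5,-3.4,0,0,0,0,8.5,-3.5,-3.4,0,0,0,0,8.5,-3,-2.7,0,0,0,0,8.5,0,0,0,0,0,0,8.5,0,0,3,0,0,0,8.5,0,0,3,0,0,0,8.5,0,0,2,0,0,0,8.5,0,0,1.5,0,0,0,8.5,0,0,1,0,0,0,8.5,0,0,0,0,0,0,5,0,0,0,0,0,0,5,0,0,0,0,0,0,5,0,0,0,0,0,0,5,0,0,0,0,0,0,5,0,0,0,0,0,0]
  newtons: 50

```text
time_s: 11.92
ee_pos: [0.4447, 0.2988, 0.232]
tcp_rot: [3.141, -0.001, 1.105]
wrist_force: [-1.7, 1.1, 7.0]
finger_gap: 0.0575
grip_force: 53.4
```

Call:
apply_moves:
  commands: [5,0,0,-1,0,0,0,5,0,0,-3,0,0,0,5,0,0,-4,0,0,0,5,0,0,-4,0,0,-0.1,5,0,0,-4,0,0,-0.1,5,0,0,-3,0,0,-0.1,5,0,0,-1.5,0,0,-0.1,5,0,0,0,0,0,0,5,0,0,0,0,0,0]

```text
time_s: 13.05
ee_pos: [0.4442, 0.2983, 0.4354]
tcp_rot: [-3.141, 0.001, 1.503]
wrist_force: [0.1, 0.5, -5.0]
finger_gap: 0.057
grip_force: 55.4
```

```bash
python3 go.py .6557 .038 .437 86.2
```

```text
t 13.05 p [0.4442 0.2983 0.4354] rpy deg [-1.7994e+02  5.0000e-02  8.6090e+01] gap 0.057 F [ 0.1  0.5 -5. ]
turn [-0.0011  0.0009 -0.0018] shift cm [-24.57  22.83  -0.16]
```

Call:
apply_moves:
  commands: [5,-2.5,2.3,0,0,0,0,5,-3.5,3.3,0,0,0,0,5,-3.5,3.3,0,0,0,0,5,-3.5,3.3,0,0,0,0,5,-3.5,3.3,0,0,0,0,5,-3.5,3.3,0,0,0,0,5,-2.8,2.5,0,0,0,0,5,-1.8,1.5,0,0,0,0,5,0,0,0,0,0,0,5,0,0,0,0,0,0,5,0,0,0,0,0,0]

```text
time_s: 14.42
ee_pos: [0.6553, 0.0391, 0.4361]
tcp_rot: [-3.141, -0.0, 1.506]
wrist_force: [-0.2, 0.0, -3.7]
finger_gap: 0.0577
grip_force: 55.7
```

```bash
python3 go.py .6557 .038 .292 86.2; python3 caps.py wrist; python3 -c "
from h import *
s=dict(np.load('wrist.npz')); save(s,'w2',k=1.2)"
```

```text
t 14.43 p [0.6553 0.0391 0.4361] rpy deg [-1.7997e+02 -1.0000e-02  8.6270e+01] gap 0.0577 F [-0.2  0.  -3.7]
turn [-0.0005 -0.0002  0.0012] shift cm [-0.1   0.05 14.41]
wrist
[ 37. 293.] cap 431.0 -73.1 r 20.4 z 0.1157
[111. 377.] cap 486.3 -173.9 r 17.4 z 0.1251
[254.  99.] cap 657.8 105.0 r 19.9 z 0.1858
```

View pics/w2.png

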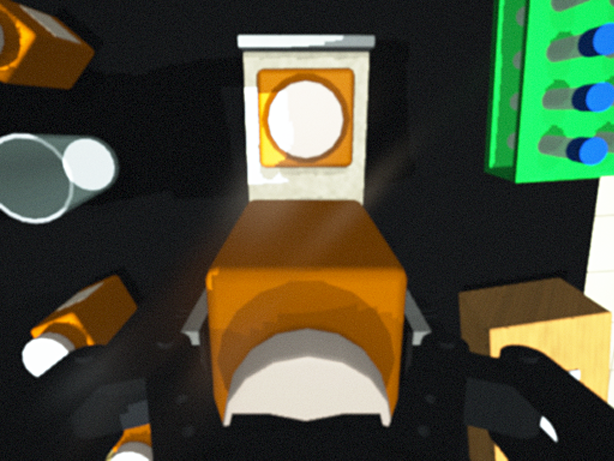

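The held bottle is square with the board and centred on stay_left's column (about 306). I'll lower it now.

Call:
apply_moves:
  commands: [5,-0.1,0,2,0,0,0,5,0,0,3,0,0,0,5,0,0,3,0,0,0,5,0,0,2.5,0,0,0,5,0,0,1.7,0,0,0,5,0,0,1,0,0,0,5,0,0,0.5,0,0,0,5,0,0,0.3,0,0,0,5,0,0,0,0,0,0,5,0,0,0,0,0,0]

```text
time_s: 15.72
ee_pos: [0.656, 0.0371, 0.2968]
tcp_rot: [3.141, -0.0, 1.505]
wrist_force: [0.3, -0.4, -3.8]
finger_gap: 0.0573
grip_force: 55.6
```

Call:
apply_moves:
  commands: [5,0.1,-0.1,0.2,0,0,0,5,0,0,0.15,0,0,0,5,0,0,0.1,0,0,0,5,0,0,0.05,0,0,0,5,0,0,0,0,0,0]

```text
time_s: 16.35
ee_pos: [0.6548, 0.0382, 0.2921]
tcp_rot: [-3.142, -0.0, 1.505]
wrist_force: [-4.0, -0.0, 5.1]
finger_gap: 0.0574
grip_force: 56.6
```

Call:
apply_moves:
  commands: [7,0,0,0,0,0,0,8,0,0,0,0,0,0,8.5,0,0,0,0,0,0,8.5,0,0,-1,0,0,0,8.5,0,0,-3,0,0,0,8.5,0,0,-4,0,0,0,8.5,0,0,-2,0,0,0.14,8.5,0,0,0,0,0,0.17,8.5,0,0,0,0,0,0.17,8.5,0,0,0,0,0,0.17,8.5,0,0,0,0,0,0.17,8.5,0,0,0,0,0,0.15,8.5,0,0,0,0,0,0,8.5,0,0,0,0,0,0]

```text
time_s: 18.1
ee_pos: [0.6549, 0.0381, 0.3916]
tcp_rot: [3.141, -0.0, 0.538]
wrist_force: [-0.7, -0.0, -1.1]
finger_gap: 0.085
grip_force: 0.0
```

```bash
python3 go.py .4875 -.183 .232 30.4; python3 caps.py top wrist scene| awk '/^[a-z]/||/cap [4-7]/'
```

```text
t 18.1 p [0.6549 0.0381 0.3916] rpy deg [ 1.7999e+02 -2.0000e-02  3.0830e+01] gap 0.085 F [-0.7 -0.  -1.1]
turn [ 0.0002 -0.0003  0.0075] shift cm [-25.63  10.61  15.96]
top
[344. 145.] cap 704.8 -224.4 r 19.5 z 0.1165
[ 23. 164.] cap 660.0 693.2 r 31.2 z 0.1287
[137. 175.] cap 621.5 359.5 r 19.4 z 0.1192
[333. 222.] cap 486.7 -183.8 r 19.3 z 0.1269
[251. 155.] cap 654.4 35.5 r 18.9 z 0.1859
[301. 159.] cap 647.4 -96.2 r 20.0 z 0.1866
wrist
[199. 104.] cap 687.3 102.9 r 19.4 z 0.1208
[276. 159.] cap 681.8 36.2 r 20.2 z 0.1205
[411. 248.] cap 675.8 -95.4 r 19.5 z 0.1202
[153. 154.] cap 658.3 104.9 r 19.9 z 0.1857
[254. 221.] cap 652.7 38.0 r 20.0 z 0.1857
scene
[220.  91.] cap 7.6 0.3 r 83.9 z 0.129
[312. 142.] cap 439.4 175.8 r 20.3 z 0.1164
[216. 153.] cap 435.0 -72.2 r 20.0 z 0.1163
[172. 168.] cap 489.3 -181.2 r 20.3 z 0.1261
[416. 170.] cap 622.8 363.3 r 20.6 z 0.1193
[318. 205.] cap 690.3 102.8 r 20.5 z 0.119
[286. 208.] cap 685.0 36.9 r 19.9 z 0.1188
[221. 216.] cap 677.6 -94.9 r 19.8 z 0.1195
[156. 238.] cap 707.6 -221.5 r 20.1 z 0.1163
[318. 171.] cap 661.2 105.4 r 20.2 z 0.1861
[284. 174.] cap 656.2 40.1 r 21.2 z 0.1862
[217. 181.] cap 650.3 -93.6 r 20.2 z 0.186
```

Call:
apply_moves:
  commands: [8.5,-2.6,1.1,0,0,0,0.0075,8.5,-4.6,1.9,0,0,0,0,8.5,-5,2,0,0,0,0,8.5,-5,2,0,0,0,0,8.5,-4.6,2,1,0,0,0,8.5,-2.6,1.1,3,0,0,0,8.5,-1.2,0.5,3,0,0,0,8.5,0,0,0,0,0,0,8.5,0,0,3,0,0,0,8.5,0,0,3,0,0,0,8.5,0,0,2,0,0,0,8.5,0,0,1,0,0,0,8.5,0,0,0,0,0,0,5,0,0,0,0,0,0,5,0,0,0,0,0,0,5,0,0,0,0,0,0,5,0,0,0,0,0,0,5,0,0,0,0,0,0]

```text
time_s: 20.5
ee_pos: [0.4876, -0.1824, 0.2323]
tcp_rot: [3.14, -0.001, 0.527]
wrist_force: [-0.8, 1.9, 6.8]
finger_gap: 0.0574
grip_force: 53.2
```

Call:
apply_moves:
  commands: [5,0,0,-1,0,0,0,5,0,0,-3,0,0,0,5,0,0,-4,0,0,0,5,0,0,-4,0,0,-0.1,5,0,0,-4,0,0,-0.15,5,0,0,-3,0,0,-0.15,5,0,0,-1.5,0,0,-0.15,5,0,0,0,0,0,-0.15,5,0,0,0,0,0,-0.15,5,0,0,0,0,0,-0.128,5,0,0,0,0,0,0,5,0,0,0,0,0,0]

```text
time_s: 22.0
ee_pos: [0.4869, -0.1823, 0.4364]
tcp_rot: [-3.142, 0.0, 1.503]
wrist_force: [0.2, -0.9, -3.8]
finger_gap: 0.0575
grip_force: 54.5
```

```bash
python3 go.py .6517 -.0282 .437 86.2
```

```text
t 22.0 p [ 0.4869 -0.1823  0.4364] rpy deg [-180.      0.     86.09] gap 0.0575 F [ 0.2 -0.9 -3.8]
turn [-0.0001  0.     -0.002 ] shift cm [16.47 15.42 -0.06]
```

Call:
apply_moves:
  commands: [5,1.8,1.6,0,0,0,-0.002,5,3.4,3.2,0,0,0,0,5,3.5,3.3,0,0,0,0,5,3.5,3.3,0,0,0,0,5,2.7,2.5,0,0,0,0,5,1.6,1.5,0,0,0,0,5,0,0,0,0,0,0,5,0,0,0,0,0,0,5,0,0,0,0,0,0]

```text
time_s: 23.12
ee_pos: [0.6507, -0.0284, 0.4363]
tcp_rot: [-3.141, 0.0, 1.506]
wrist_force: [-0.1, 0.0, -2.7]
finger_gap: 0.0573
grip_force: 54.9
```

```bash
python3 go.py .6517 -.0282 .292 86.2; python3 caps.py wrist scene| awk '/^[a-z]/||/cap [4-7]/'; python3 -c "
from h import *
s=dict(np.load('scene.npz')); save(s,'s3',(130,60,400,260),2.9)"
```

```text
t 23.12 p [ 0.6507 -0.0284  0.4363] rpy deg [-1.7998e+02  1.0000e-02  8.6290e+01] gap 0.0573 F [-0.1  0.  -2.7]
turn [-0.0003  0.0003  0.0016] shift cm [ 0.03  0.1  14.43]
wrist
[ 28. 235.] cap 431.3 -73.7 r 20.3 z 0.1157
[255.   8.] cap 657.1 94.5 r 16.4 z 0.1857
[253.  99.] cap 652.5 37.8 r 19.9 z 0.1858
scene
[311. 142.] cap 438.1 177.1 r 21.7 z 0.1163
[216. 153.] cap 434.8 -73.7 r 20.2 z 0.1164
[416. 170.] cap 622.2 362.8 r 20.3 z 0.1191
[319. 205.] cap 690.3 103.8 r 19.1 z 0.1188
[286. 208.] cap 683.8 36.2 r 20.9 z 0.1203
[221. 216.] cap 677.6 -95.0 r 19.8 z 0.1193
[156. 239.] cap 707.2 -221.4 r 20.4 z 0.1163
[318. 171.] cap 661.2 106.9 r 21.0 z 0.1861
[284. 174.] cap 656.6 39.5 r 20.9 z 0.186
[217. 181.] cap 650.0 -92.8 r 20.0 z 0.1861
```

View pics/s3.png

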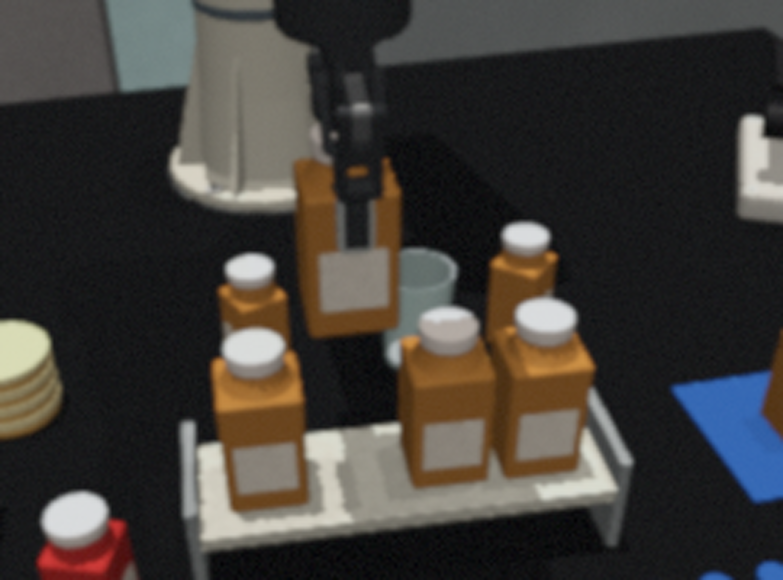

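The scene crop shows large_a standing straight at (447,400), stay_left at (545,390) and stay_right at (260,420). Large_b is held at (350,245) over the free slot. I'll check its in-hand offset before lowering.

Run:
```python
from h import *
s=dict(np.load('scene.npz')); w=world(s); hsv=cv2.cvtColor(s['color'],cv2.COLOR_RGB2HSV)
am=(hsv[...,0]>=7)&(hsv[...,0]<=20)&(hsv[...,1]>150)&(hsv[...,2]>60)
def rect(m,t):
    p=w[m]; x0=.6535;y0=.0048;c,sn=.9978,.0658
    X=(p[:,0]-x0)*c-(p[:,1]-y0)*sn; Y=(p[:,0]-x0)*sn+(p[:,1]-y0)*c
    print(t,len(p),'X',np.percentile(X,[1,99]).round(4),'Y',np.percentile(Y,[1,99]).round(4))
rect(am&(w[...,2]>.215)&(w[...,2]<.29)&(w[...,0]>.55)&(abs(w[...,1])<.1),'held')
for a,b,t in((-.14,-.06,'R'),(0.005,.068,'a'),(.075,.15,'L')):
    rect(am&(w[...,2]>.07)&(w[...,2]<.15)&(w[...,0]>.6)&(w[...,0]<.72)&(w[...,1]>a)&(w[...,1]<b),t)
```

```text
held 489 X [-0.0201  0.0316] Y [-0.0625 -0.0063]
R 399 X [0.0285 0.0328] Y [-0.1257 -0.071 ]
a 541 X [-0.0198  0.0303] Y [0.0047 0.0612]
L 543 X [-0.0165  0.0312] Y [0.0722 0.1261]
```

Call:
apply_moves:
  commands: [5,0.1,0.1,2,0,0,0,5,0,0,3,0,0,0,5,0,0,3,0,0,0,5,0,0,2.5,0,0,0,5,0,0,1.7,0,0,0,5,0,0,1,0,0,0,5,0,0,0.5,0,0,0,5,0,0,0.3,0,0,0,5,0,0,0,0,0,0,5,0,0,0,0,0,0]

```text
time_s: 24.48
ee_pos: [0.6526, -0.0266, 0.2968]
tcp_rot: [3.141, -0.0, 1.507]
wrist_force: [0.4, 0.2, -3.3]
finger_gap: 0.0573
grip_force: 55.0
```

Call:
apply_moves:
  commands: [5,-0.1,-0.1,0.2,0,0,0,5,0,0,0.15,0,0,0,5,0,0,0.1,0,0,0,5,0,0,0.05,0,0,0,5,0,0,0,0,0,0]

```text
time_s: 25.1
ee_pos: [0.6512, -0.0276, 0.2924]
tcp_rot: [-3.142, 0.0, 1.507]
wrist_force: [-5.6, -0.9, 7.5]
finger_gap: 0.0574
grip_force: 56.2
```

Contact is made (Fz 7.5 N), so I'll release, retreat up and towards the robot, then check.

Call:
apply_moves:
  commands: [7,0,0,0,0,0,0,8,0,0,0,0,0,0,8.5,0,0,0,0,0,0,8.5,0,0,-1,0,0,0,8.5,0,0,-3,0,0,0,8.5,0,0,-4,0,0,0,8.5,0,0,-4,0,0,0,8.5,0,0,-3,0,0,0,8.5,0,-4,0,0,0,0,8.5,0,-5,0,0,0,0,8.5,0,-5,0,0,0,0,8.5,0,-5,0,0,0,0,8.5,0,-4,0,0,0,0,8.5,0,0,0,0,0,0,8.5,0,0,0,0,0,0]

```text
time_s: 26.98
ee_pos: [0.4224, -0.013, 0.4421]
tcp_rot: [3.139, -0.0, 1.507]
wrist_force: [0.3, 0.8, 0.3]
finger_gap: 0.0848
grip_force: 0.0
```

```bash
python3 caps.py top scene| awk '/^[a-z]/||/cap [4-7]/'; python3 m.py | grep -v scene.mat
python3 -c "
from h import *
save(dict(np.load('top.npz')),'top4',k=1.5); save(dict(np.load('scene.npz')),'s4',(130,80,470,300),2.3)"
```

```text
top
[344. 145.] cap 705.1 -224.1 r 19.4 z 0.117
[ 23. 164.] cap 660.6 695.0 r 30.1 z 0.1298
[137. 175.] cap 620.8 360.3 r 19.4 z 0.1188
[201. 240.] cap 437.8 173.7 r 19.6 z 0.117
[226. 155.] cap 659.5 103.2 r 19.4 z 0.1862
[251. 157.] cap 653.4 35.0 r 19.7 z 0.1859
[276. 158.] cap 651.1 -31.0 r 19.4 z 0.186
[301. 159.] cap 647.6 -96.0 r 19.9 z 0.1866
scene
[311. 142.] cap 439.6 176.3 r 20.0 z 0.1163
[216. 153.] cap 434.3 -73.7 r 20.5 z 0.1161
[416. 170.] cap 623.1 362.5 r 19.6 z 0.1192
[319. 205.] cap 689.9 102.8 r 19.6 z 0.1199
[286. 208.] cap 683.7 36.2 r 20.6 z 0.1191
[253. 212.] cap 682.0 -30.4 r 19.2 z 0.1198
[221. 216.] cap 678.5 -95.0 r 19.8 z 0.1194
[156. 238.] cap 708.0 -220.7 r 20.8 z 0.1163
[318. 171.] cap 660.0 106.0 r 21.5 z 0.186
[284. 174.] cap 655.9 38.6 r 20.2 z 0.1862
[251. 178.] cap 654.2 -26.9 r 21.2 z 0.1861
[217. 181.] cap 650.5 -92.5 r 19.9 z 0.1862
top [229. 162.] 329 z [0.084 0.166] rect [659. 102.] [57. 58.] 86.7 capz 0.187 capc [0.657 0.08 ] [0.042 0.08 ]
top [252. 163.] 300 z [0.103 0.166] rect [654.  35.] [57. 58.] 85.9 capz 0.186 capc [0.653 0.018] [0.03
[... 672 characters left out ...]
6729736328125, 100.59017181396484), 86.46598052978516) 0.05987501812625706
scene [286. 193.] 3292 z [0.046 0.168] rect [557.  68.] [198. 310.] 73.4 capz 0.186 capc [0.657 0.057] [0.041 0.076]
scene [218. 166.] 291 z [0.054 0.1  ] rect [435. -73.] [48. 45.] 22.3 capz 0.117 capc [ 0.434 -0.073] [0.041 0.037]
scene [408. 189.] 677 z [0.012 0.102] rect [623. 362.] [48. 47.] 87.9 capz 0.12 capc [0.623 0.363] [0.039 0.039]
scene [220. 204.] 882 z [0.068 0.168] rect [562. -86.] [ 58. 236.] 85.2 capz 0.186 capc [ 0.651 -0.093] [0.039 0.039]
scene board [264.17859093 231.55161114] ((657.3433837890625, 6.7805633544921875), (302.0609130859375, 104.11444854736328), 84.90596008300781) 0.06071117843002993
```

View pics/s4.png

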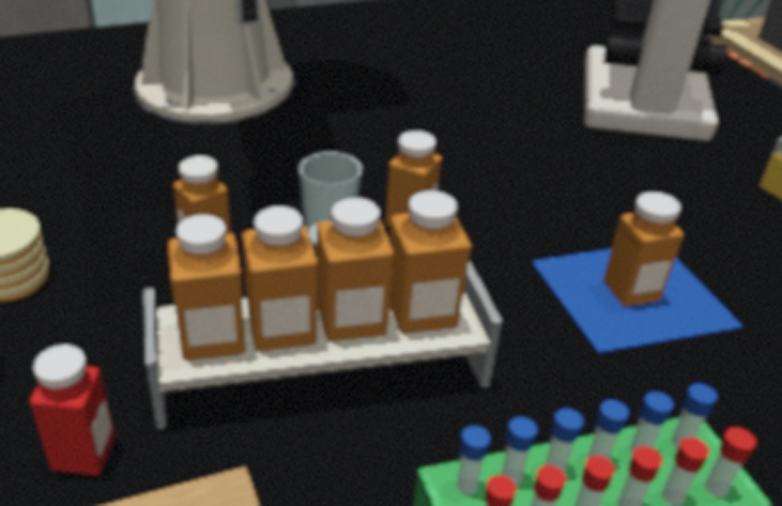

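View pics/top4.png

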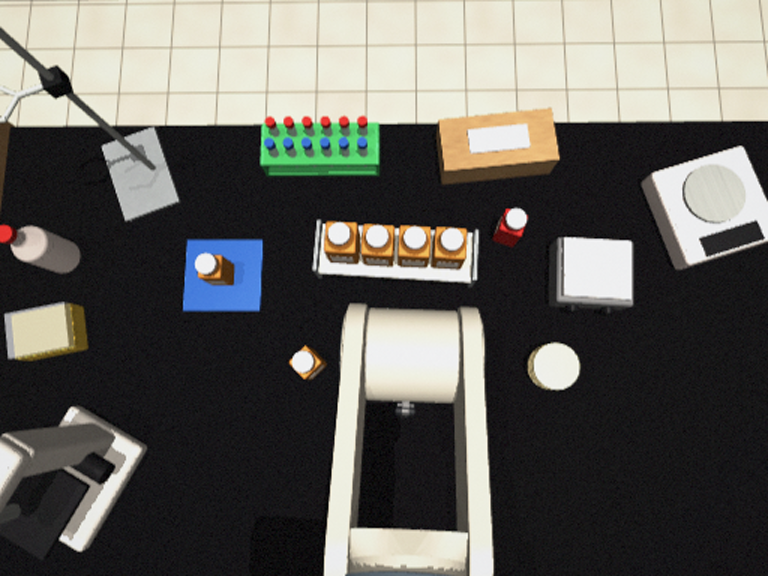

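The four large bottles stand in one row, with caps at about (338,235) to (452,240) in the top view and within about 1.5 mm of a straight line. The stray is upright on the mat at (208,265), and nothing else has moved. I'm handing in.

```bash
python3 -c "
from cell import bot
print(bot.job_done())"
```

```text
the job is handed in; nothing more can be done
None
```

The job is handed in at about 27 s: the stray stands upright on the blue mat, and the four large bottles stand on the shelf in one squared row, within about 1.5 mm of straight.

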